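# Unhook the carved plate from the sloped stand

## Task

Take the carved plate off the sloped stand without forcing anything: push it gently up the slope against the sprung red pad until its foot comes out from under the retaining lip, tip the foot up over the lip while the head is still under the hood, and draw it out. Then set it down gently, flat and face up, on the middle of the blue pad with its long side along the pad's long side. Leave everything else where it is, and let go.

Things in the scene. Friction and masses are not known exactly. Their poses are not given: they have to be found in the camera images.
- plate: Dark carved metal plate, 140 (x) x 100 (y) x 10 (z) mm, 0.25 to 0.5 kg, lying on the sloped stand. Origin: centre of its underside; z out of its face; x from its foot (low end, far from the robot) to its head (high end). At the start it coincides with board.
- grip (a point): On the plate: in its pale wooden grip bar (60 mm along y, 14 mm thick along x, from 10 to 48 mm above the underside, mid-plate), 31 mm above the underside: a good TCP place. Pinch the bar across its 14 mm, tool square to the plate; that grip carries both push and tilt.
- foot (a point): Lower edge of the plate's foot end: plate frame (-70, 0, 0) mm.
- head (a point): Lower edge of the plate's head end: plate frame (70, 0, 0) mm.
- stand: Fixed wooden stand 200 x 165 mm carrying the sloped board, heel buffers, retaining lip, hood and red sprung pad; x points up the slope, roughly towards the robot. Origin on the table under the middle of the board. The plate bearing on any of it with more than 20 N counts as forcing; the robot may lean on it with 15 N.
- board: The stand's sloped board (18 degrees, rising towards the robot), origin on its surface at the middle, 50 mm above the table; x up the slope, z out of the surface. Draw the tipped plate 38 to 42 mm down the slope: the head is then clear of the hood; lift it square off the board (further, its underside meets the lip). Fixed parts reach 23 mm above the board.
- low (a point): On the board under the plate's foot (board frame -70, 0, 0). The foot rests on two black heel buffers (3 N/mm; a grasp closed off-centre may press on them). A steel retaining lip in two fingers (y = -40 and 40 mm, underside 14, top 17 mm above the board) hooks over the foot by 4 to 26 mm: different every time and NOT measured.
- high (a point): On the board under the plate's head (70, 0, 0). Up-slope is a red pad sprung at 4 N/mm, 1.5 to 23.5 mm away, on the same sliding frame as the lip: the foot is just clear of the lip when the plate presses the pad by 2.5 mm (10 N). Push up by feel to 12 to 15 N and keep that while tipping; over 18 N is too much.
- hood (a point): On the board under the hood (board frame 60, 0, 19 mm). The two-part hood (beyond 22 mm either side of y = 0), underside 19 mm above the board, covers the last 32 mm of the pushed-up plate. Head edge kept on the board, tip the foot up 10 to 12 degrees: 8 just clears the lip, 17 jams. Tipping presses the pad 1.7 mm more per 10 degrees unless let back.
- pad: Fixed blue felt pad on the table, 200 (x) x 150 (y) mm, top 10 mm above the table. Origin: centre of its underside. Setting the plate down on it with over 40 N is too hard.
- glue: Bystander, leave alone: blue glue bottle with red cap, 60 mm diameter, 150 mm tall. Origin at its underside.
- jar: Bystander, leave alone: yellow paint jar, 68 mm diameter, 75 mm tall. Origin at its underside.
- brushes: Bystander, leave alone: white pot of brushes, 76 mm diameter, 95 mm tall, brushes up to 215 mm. Origin at its underside.
- roller: Bystander, leave alone: ink roller: black roller 36 mm diameter, 80 mm wide, wooden handle along its own -x to 115 mm from the origin. Origin at its underside.
- marker: Bystander, leave alone: grey marker lying along its own x, 120 x 12 x 12 mm. Origin at its underside.
- eraser: Bystander, leave alone: white eraser 45 x 25 x 14 mm. Origin at its underside.
- lino: Bystander, leave alone: small wooden block with a terracotta top, 80 x 60 x 20 mm. Origin at its underside.
There are look-alikes about, which are no part of the job. Several things have the shape of the pad; the one meant has the colours described above. What is shaped like the plate but purple is not meant.

How it is judged:
On the way:
1. the plate's foot is tipped up above the retaining lip while its head is still under the hood (z of foot in the frame of board above 0.0175 m and x of foot in the frame of board above -0.068 m and x of head in the frame of board above 0.065 m and z of head in the frame of board below 0.01 m), for 0.05 s.
At the end, for the whole second after the job is handed in: The plate lies at rest on the blue pad, released, face up and flat (within 0.06 rad), its centre within 25 mm of the pad's centre and its long side within 0.2 rad of the pad's long side (horizontal distance between plate and pad below 0.025 m and angle between the x axis of plate and the x axis of pad, either way round below 0.2 rad and angle between plate's own z axis and vertical below 0.06 rad and z of plate in the frame of pad between 0.006 and 0.014 m and linear speed of plate below 0.01 m/s and contact force between plate and pad above 1 N); the robot touches nothing.
It fails at once if the plate bears on the stand, its lip, hood or clip with more than 20 N (contact force between plate and stand above 20 N).
It fails at once if the plate meets the pad with more than 40 N (contact force between plate and pad above 40 N).
It fails at once if the robot leans on the stand with more than 15 N (contact force between the arm and stand above 15 N).
It fails at once if a bystander is moved by more than 20 mm (distance of any of glue, jar, brushes, roller, marker, eraser, lino from where it was at the start of the episode above 0.02 m).
It also fails if it takes over 72 s, if anything falls off the work surface, if the arm or the gripper's body presses on something with over 40 N, if the wrist force passes 120 N, or if a joint passes its speed limit or range.

## Robot

A 7-joint arm with a two-finger parallel gripper is mounted at the origin on the work surface. World frame = base frame: x ahead of the robot, y to its left, z up, the work surface at z = 0. Lengths are in m, angles in rad, forces in N, time in s.
With the tool pointing down it reaches from about 0.425 to 0.825 m from the base axis. Payload 3.6 kg.
Tool frame: the origin (TCP) lies between the finger pads, 19 mm behind the fingertips; this is the grasp point; z points along the fingers, y is the line along which they close (so a half turn about z gives the same grasp; the last joint's range is limited). The gripper opens to 93 mm and grips with 3 to 60 N. Pads are 15 mm wide; open, the fingers measure 128 mm over their backs; the gripper's body (75 mm by 188 mm) begins 65 mm behind the grasp point.
Start: joints at [-1.236, 0.615, -0.013, 1.423, 0.008, 1.103, -0.04], TCP at [0.229, 0.608, 0.237] pointing down, gripper open.
Joint ranges: [-3.12, 3.12], [-0.3, 2.06], [-1.34, 1.32], [0.26, 2.42], [-1.36, 4.5], [0.01, 1.98], [-2.84, 2.84]. Speed limits (rad/s): [2.79, 2.79, 3.14, 3.14, 3.14, 3.14, 3.14].

## Interface

Orientations are given as a unit quaternion [x, y, z, w].
In Python, from plant import state, cams, ticket gives the robot as it stands.
- The arm moves only by the shell command python3 -m crank 'ROWS' [FORCE]. ROWS is JSON, a list of rows, each a list of 3 entries, a list of its own where there are three numbers: the opening, from 0 (shut) to 1 (fully open), then the shift along the tool's x, y, z in cm, then the turn about the tool's z in degrees. In form: [[fingers, [tx, ty, tz], spin], ...]. A call has 1 to 10 rows; each row shifts and turns the commanded pose from where the row before left it, along the tool's axes as they then stand; what a row does not reach is not made up. A row lasts 1/10 s, in which the tool goes at most 50 mm and 8.59 degrees, less where a joint would pass 70% of its speed; a pose out of reach is approached as far as the arm can. A call is refused whole if a number of a shift passes 5 or a number of a turn 8.59, either way. A call with a gripper value outside its range is refused whole. The fingers move at their own pace and stop on an object; FORCE is the grip in N (left out, the last holds). Time passes only in rows, so rows that do not move let the fingers close. It gives the time, the measured TCP pose, the force, the opening and the grip force at its end, in the units of the state.
- state(): the state, without advancing time (a new reading comes with each control period).
- cams.snapshot(name): name is "scene" or "top" or "wrist"; returns the picture (400x640x3 uint8, blue, green, red); there is no depth.
- cams.camera_info(name): a dict with "mtx" (3x3 intrinsics, pixels), "R" (3x3) and "t" (3): a world point X has camera coordinates R X + t; the wrist camera has in their place "hand_eye" (4x4, takes a point from camera to tool coordinates, whose origin is the TCP and whose axes are the flange's). Camera axes: x right, y down, z forward; pixel columns grow to the right and rows downward; lengths in m; the calibration is good to about 2 mm. The wrist camera is an equidistant fisheye: a pixel r from the principal point sees the ray r / f radians off the axis. A picture is of the moment at which its call begins: read the wrist's pose just before it. camera_info takes no time and is no camera call.
- ticket.hand_in(): hands the job in; it is judged then, once.
The state is a dict: "time_s": time; "joint_positions": joint angles; "dq": joint speeds; "joint_torque": joint torques, N m; "tcp_pos": TCP position; "ee_rot": TCP orientation; "ft_force": force on the tool from outside, world axes, zero at the start; "wrist_torque": the same for the moment, N m; "gripper_width": opening from 0.0 (shut) to 1.0 (fully open); "grip_force": force on a finger pad.
Only numpy, scipy, OpenCV 4.12 (cv2) and the standard library are available. Lean on these libraries where they do the work, as an engineer would, in place of code of your own. Each camera call takes 0.05 s, during which the arm holds its last target. There are 200 camera calls.

## Working session

There is one attempt and no reset: what is moved stays moved. The work goes in short steps, Python scripts to look and compute and a shell command to move; the robot and the scene stay as the last step left them, time stands still between calls to the robot, and variables do not carry over. Pictures are saved under pics/ and viewed, at most 11 in all, crops included, and the job is handed in when it is done.

```bash
ls; mkdir -p pics; python3 - <<'E'
from plant import state,cams
import cv2
s=state();print(s)
for n in("scene","top"):
    cv2.imwrite(f"pics/{n}0.png",cams.snapshot(n));i=cams.camera_info(n);print(n,i)
print(cams.camera_info("wrist"))
E
```

```text
pics
{'time_s': 0.0, 'joint_positions': array([-1.2365044 ,  0.61591943, -0.01261297,  1.42488569,  0.00812809,
        1.10340975, -0.04036653]), 'dq': array([ 3.20045258e-04, -9.82053373e-04, -6.99813010e-05, -1.66355484e-03,
       -1.01531032e-03, -1.24990908e-03, -2.13714060e-03]), 'joint_torque': array([ 8.54798668e-05, -4.58933508e+01,  2.09239027e-01, -1.65738916e+01,
       -6.10778946e-02,  2.05632846e-02,  2.35765337e-04]), 'tcp_pos': array([0.2291968 , 0.60745447, 0.23628539]), 'ee_rot': array([ 1.79364965e-01,  9.83781762e-01, -1.27027171e-03, -1.98978655e-04]), 'ft_force': array([-0.2087706 ,  0.10160306,  0.42216731]), 'wrist_torque': array([ 0.00426619, -0.01116751, -0.0098739 ]), 'grip_force': 0.0, 'gripper_width': 1.0002099073020911}
scene {'mtx': array([[377.39663954,   0.        , 320.0832723 ],
       [  0.        , 377.39663954, 196.06700303],
       [  0.        ,   0.        ,   1.        ]]), 'R': array([[-0.35170977,  0.93604216, -0.01119408],
       [ 0.6622067 ,  0.24033078, -0.70973474],
       [-0.66165136, -0.25703343, -0.70438008]]), 't': array([ 0.233
[... 258 characters left out ...]
70e-03],
       [-9.79460216e-01, -2.36520792e-02, -2.00245511e-01],
       [ 2.00303597e-01, -8.85468860e-05, -9.79733873e-01]]), 't': array([-0.02987697,  0.52743952,  1.0140888 ])}
{'mtx': array([[309.70691629,   0.        , 316.58448999],
       [  0.        , 309.70691629, 201.35233789],
       [  0.        ,   0.        ,   1.        ]]), 'hand_eye': array([[ 4.23677696e-04, -9.59304409e-01, -2.82373639e-01,
         8.01483742e-02],
       [ 9.99999647e-01,  2.01428483e-04,  8.16104206e-04,
         1.36540109e-03],
       [-7.26014269e-04, -2.82373885e-01,  9.59304155e-01,
        -1.48215802e-01],
       [ 0.00000000e+00,  0.00000000e+00,  0.00000000e+00,
         1.00000000e+00]])}
```

View pics/top0.png

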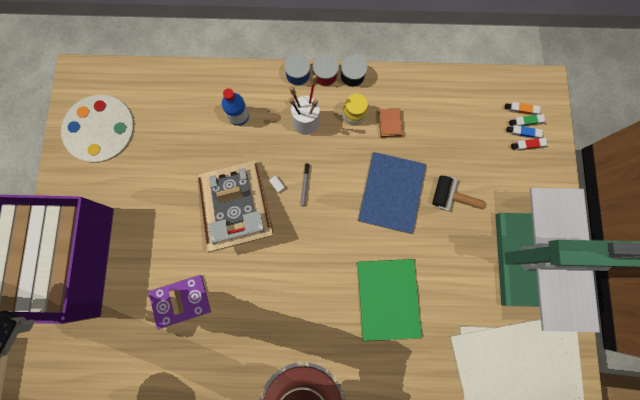

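View pics/scene0.png

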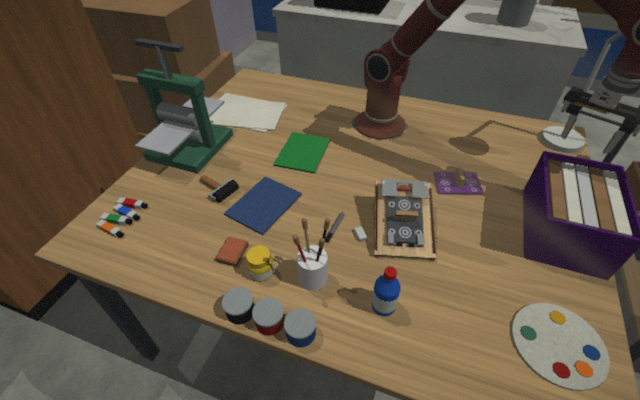

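The top view shows the stand at about (235,205) px with its hood towards the robot. The blue pad is at (393,192), the purple decoy at (180,302) and the green decoy at (390,300). The scene view agrees. Next I'll measure the pad and get a rough stand position.

```bash
cat > h.py <<'E'
import numpy as np,cv2
from plant import state,cams
from scipy.spatial.transform import Rotation as Rn
def ray(n,uv,pose=None):
    i=cams.camera_info(n);K=i["mtx"];u,v=uv
    if n!="wrist":
        d=i["R"].T@np.linalg.solve(K,[u,v,1]);return -i["R"].T@i["t"],d/np.linalg.norm(d)
    p,q=pose;T=i["hand_eye"];R=Rn.from_quat(q).as_matrix()
    x=(u-K[0,2])/K[0,0];y=(v-K[1,2])/K[1,1];r=np.hypot(x,y)+1e-9
    d=np.array([np.sin(r)*x/r,np.sin(r)*y/r,np.cos(r)])
    return p+R@T[:3,3],R@T[:3,:3]@d
def onz(n,uv,z,pose=None):
    c,d=ray(n,uv,pose);return c+d*(z-c[2])/d[2]
def proj(n,X,pose=None):
    i=cams.camera_info(n);K=i["mtx"]
    if n!="wrist":
        c=i["R"]@X+i["t"];p=K@c;return p[:2]/p[2]
    p,q=pose;T=i["hand_eye"];R=Rn.from_quat(q).as_matrix()
    c=T[:3,:3].T@(R.T@(X-p)-T[:3,3]);th=np.arctan2(np.hypot(*c[:2]),c[2]);f=c[:2]/(np.hypot(*c[:2])+1e-12)
    return f*th*K[0,0]+K[:2,2]
def tri(rays):
    A=0;b=0
    for c,d in rays:
        P=np.eye(3)-np.outer(d,d);A=A+P;b=b+P@c
    return np.linalg.solve(A,b)
E
python3 - <<'E'
from h import *
for n in("top","scene"):
    im=cv2.imread(f"pics/{n}0.png");hsv=cv2.cvtColor(im,cv2.COLOR_BGR2HSV)
    m=cv2.inRange(hsv,(100,90,40),(120,255,160))
    cs,_=cv2.findContours(m,cv2.RETR_EXTERNAL,cv2.CHAIN_APPROX_SIMPLE)
    for c in sorted(cs,key=cv2.contourArea)[-2:]:
        r=cv2.minAreaRect(c);print(n,cv2.contourArea(c),r)
        P=np.array([onz(n,p,.01)[:2] for p in c[:,0]],np.float32);print(cv2.minAreaRect(P))
for p in[(233,205),(199,178),(258,164),(271,235),(207,250)]:print(p,onz("top",p,.05))
im=cv2.imread("pics/top0.png");cv2.imwrite("pics/c1.png",cv2.resize(im[150:260,180:290],None,fx=5,fy=5,interpolation=cv2.INTER_CUBIC))
E
```

```text
top 310.0 ((233.26625061035156, 105.1390609741211), (21.07692527770996, 21.153850555419922), 67.38013458251953)
((0.7929162383079529, 0.2215469777584076), (0.06427009403705597, 0.059793852269649506), 25.980873107910156)
top 3663.0 ((392.41796875, 192.26248168945312), (54.86444091796875, 70.51616668701172), 12.380756378173828)
((0.5523379445075989, -0.22652244567871094), (0.14625497162342072, 0.19649088382720947), 77.82721710205078)
scene 755.5 ((593.9129028320312, 52.856483459472656), (33.005985260009766, 52.00223159790039), 13.736268043518066)
((-0.9967736005783081, 0.8275562524795532), (0.15498869121074677, 0.6732478141784668), 71.29049682617188)
scene 2102.0 ((262.7500305175781, 203.75001525878906), (40.305084228515625, 67.88224792480469), 45.0)
((0.5592538118362427, -0.22654443979263306), (0.1482786387205124, 0.19768640398979187), 77.7040023803711)
(233, 205) [0.49768345 0.19593265 0.05      ]
(199, 178) [0.56776484 0.29006308 0.05      ]
(258, 164) [0.60982335 0.13658442 0.05      ]
(271, 235) [0.42193605 0.09360403 0.05      ]
(207, 250) [0.37990559 0.25465329 0.05      ]
```

View pics/c1.png

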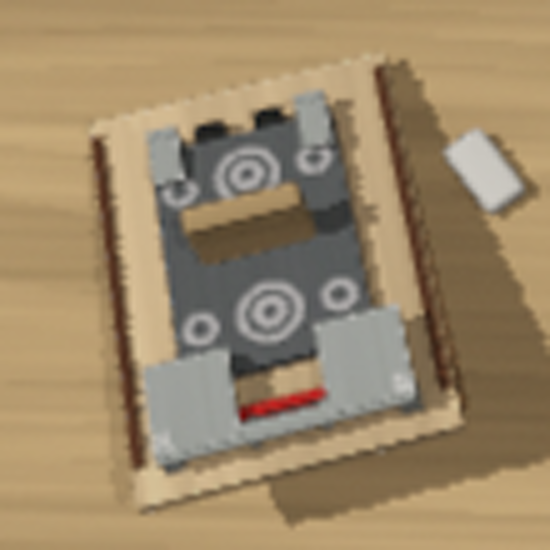

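The crop shows the plate on the board with its bar at about (228,191) px. The lip fingers are at the far end, and the hood and red pad at the end nearer the robot. Rows can't tilt the tool, so I plan to pinch the bar by its ends along plate y. The tool stays vertical and the pinch acts as a hinge. First I'll get a close wrist view.

```bash
python3 -m crank '[[1,[0,0,-3],0],[1,[0,0,-3],0],[1,[-4,-2.9,0],0],[1,[-4,-2.9,0],0],[1,[-4,-2.9,0],0],[1,[-4,-2.9,0],0],[1,[-4,-2.9,0],0],[1,[-4,-2.9,0],0],[1,[-4,-2.9,0],0],[1,[-4,-2.9,0],0]]' 30
python3 -m crank '[[1,[-4,-2.9,0],0],[1,[-4,-2.9,0],0],[1,[0,0,0],-7],[1,[0,0,0],-7],[1,[0,0,0],-7],[1,[0,0,0],-7],[1,[0,0,0],0],[1,[0,0,0],0],[1,[0,0,0],0]]'
python3 - <<'E'
from h import *
s=state();np.savez("w1.npz",p=s["tcp_pos"],q=s["ee_rot"]);im=cams.snapshot("wrist");cv2.imwrite("pics/w1.png",im)
print(s["tcp_pos"],Rn.from_quat(s["ee_rot"]).as_matrix().round(3),s["time_s"])
E
```

```text
time_s: 1.1
tcp_pos: [0.4475, 0.2762, 0.2972]
ee_rot: [0.179, 0.984, -0.0, -0.0]
ft_force: [1.0, 0.8, -0.3]
gripper_width: 1.001
grip_force: 0.0
time_s: 2.0
tcp_pos: [0.5012, 0.1956, 0.2973]
ee_rot: [-0.063, 0.998, -0.0, -0.0]
ft_force: [-1.1, 0.2, -0.3]
gripper_width: 0.998
grip_force: 0.0
[0.50117565 0.19561476 0.29727154] [[-0.992 -0.126 -0.   ]
 [-0.126  0.992 -0.   ]
 [ 0.    -0.    -1.   ]] 2.0
```

View pics/w1.png

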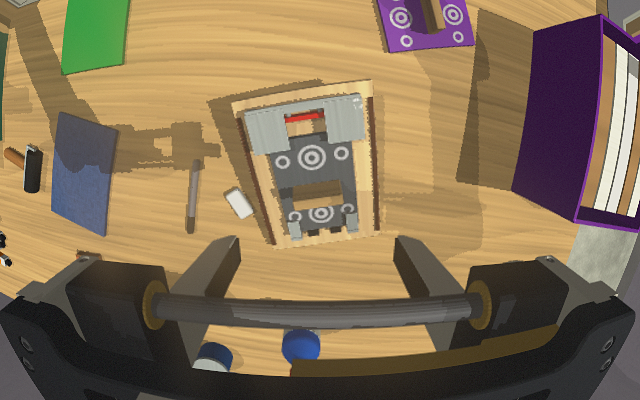

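The wrist view shows the plate's two large rings at about (312,157) and (321,213), the bar between them near (317,193), and the bystanders clear of it. I'll zoom in to measure.

```bash
python3 - <<'E'
import cv2
im=cv2.imread("pics/w1.png");cv2.imwrite("pics/c2.png",cv2.resize(im[75:255,225:390],None,fx=3.3,fy=3.3,interpolation=cv2.INTER_CUBIC))
E
```

```text
(no output)
```

View pics/c2.png

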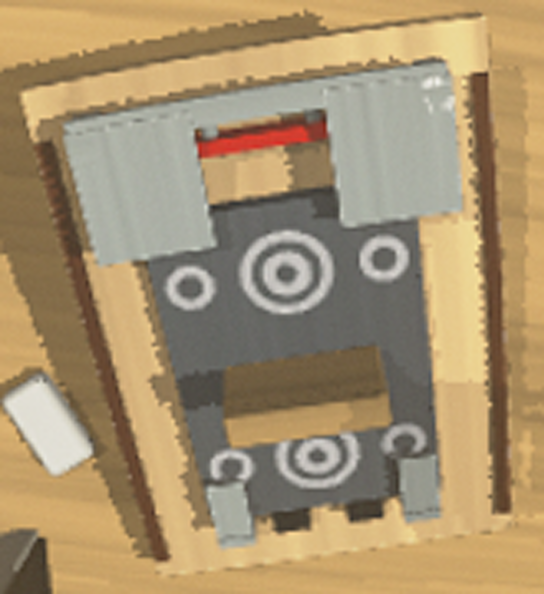

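```bash
python3 - <<'E'
from h import *
w=np.load("w1.npz");po=(w["p"],w["q"])
o=.4
R={}
for k,a,b in[("head",(287,272),(269,311)),("foot",(318,457),(246,174)),("bar",(310,420),(243,209)),
 ("sl",(190,288),(199,329)),("sr",(384,258),(340,293))]:
    A=(225+a[0]/3.3-o,75+a[1]/3.3-o);B=(180+b[0]/5-o,150+b[1]/5-o)
    r1,r2=ray("wrist",A,po),ray("top",B)
    X=tri([r1,r2]);e=[np.linalg.norm(np.cross(X-c,d)) for c,d in(r1,r2)]
    R[k]=X;print(k,X.round(4),np.round(e,4),A,B)
v=R["head"]-R["foot"];print("len",np.linalg.norm(v),"yaw",np.degrees(np.arctan2(v[1],v[0])),"slope",np.degrees(np.arctan2(v[2],np.hypot(*v[:2]))))
m=(R["head"]+R["foot"])/2;print("mid",m)
# using known plate plane: wrist edges of side rails for yaw
for n,P in(("L",[(38,145),(160,560)]),("R",[(483,75),(503,512)])):
    # rail tops approx: intersect at heights along slope unknown -> report with board plane 18deg
    pass
# ring points from each view on plane z normal
yaw=np.arctan2(v[1],v[0])
def onplane(n,uv,yaw,c0,h,pose=None):
    d=np.array([np.cos(yaw),np.sin(yaw),0]);nn=-np.sin(np.pi/10)*d+[0,0,np.cos(np.pi/10)]
    c,r=ray(n,uv,pose);return c+r*((c0+h*nn-c)@nn)/(r@nn)
c0=np.array([m[0]+.003,m[1],.05])
for n,L in(("wrist",[(225+x/3.3-o,75+y/3.3-o) for x,y in((287,272),(318,457),(190,288),(384,258),(232,467),(404,441))]),("top",[(180+x/5-o,150+y/5-o) for x,y in((269,311),(246,174),(199,329),(340,293))])):
    P=[onplane(n,u,yaw,c0,.01,po) for u in L];print(n,np.round(P,4))
    for i,j in((0,1),(3,2)):
        q=P[i]-P[j];print(np.degrees(np.arctan2(q[1],q[0])),np.linalg.norm(q))
E
```

```text
head [0.4758 0.1885 0.0761] [0.0001 0.0001] (311.569696969697, 157.02424242424243) (233.4, 211.79999999999998)
foot [0.5521 0.2101 0.0527] [0.0004 0.0004] (320.9636363636364, 213.0848484848485) (228.79999999999998, 184.4)
bar [0.5266 0.2032 0.0868] [0.0008 0.0008] (318.53939393939396, 201.87272727272727) (228.2, 191.4)
sl [0.4411 0.1731 0.2929] [0.0074 0.0074] (282.1757575757576, 161.87272727272727) (219.4, 215.4)
sr [ 0.5534  0.259  -0.4649] [0.028 0.028] (340.9636363636364, 152.78181818181818) (247.6, 208.2)
len 0.08266179420116361 yaw -164.22721987503255 slope 16.38303673396847
mid [0.51391539 0.19929609 0.06440138]
wrist [[0.4761 0.1885 0.0742]
 [0.554  0.2106 0.0479]
 [0.4863 0.1537 0.0741]
 [0.4663 0.223  0.0742]
 [0.5627 0.176  0.0483]
 [0.5426 0.2446 0.0485]]
-164.2086645906998 0.08515899340376071
106.08303349552887 0.07210711588063097
top [[0.476  0.1889 0.0742]
 [0.5528 0.2108 0.0483]
 [0.4659 0.2237 0.0743]
 [0.4861 0.1535 0.0742]]
-164.0561251066282 0.08395338623691118
-73.96324978028363 0.0730275081582982
```

```bash
python3 - <<'E'
from h import *
w=np.load("w1.npz");po=(w["p"],w["q"]);o=.4
yaw=np.radians(-164.1);d=np.array([np.cos(yaw),np.sin(yaw),0]);up=np.array([0,0,1.]);a=np.pi/10
bx=np.cos(a)*d+np.sin(a)*up;bz=-np.sin(a)*d+np.cos(a)*up;by=np.cross(bz,bx)
hd=np.array([.476,.1887]);
c0=np.array([.514,.1995,.05])  # board origin guess
for it in range(3):
  def on(n,uv,h):
    c,r=ray(n,uv,po);X=c+r*((c0+h*bz-c)@bz)/(r@bz);return np.round(np.array([(X-c0)@bx,(X-c0)@by])*1000,1)
  f=lambda a:(225+a[0]/3.3-o,75+a[1]/3.3-o);g=lambda b:(180+b[0]/5-o,150+b[1]/5-o)
  W=on("wrist",f((310,420)),.048);T=on("top",g((243,209)),.048)
  print("bar top",W,T)
  print("bar far/near edge wrist",on("wrist",f((311,433)),.048),on("wrist",f((309,407)),.048),"top",on("top",g((238,196)),.048),on("top",g((246,221)),.048))
  print("head edge",on("wrist",f((271,198)),.01),"foot edge",on("wrist",f((325,508)),.01))
  print("rings",on("wrist",f((287,272)),.01),on("wrist",f((318,457)),.01),on("top",g((269,311)),.01),on("top",g((246,174)),.01))
  mid=(W+T)/2000;c0=c0+mid[0]*bx+mid[1]*by;c0[2]=.05;print(c0)
R=Rn.from_quat(w["q"]).as_matrix()
t=c0+.034*bz;print("c0",c0,"target",t,"tool shift cm",R.T@(t-w["p"])*100)
for ax,n in((bx,"bx"),(bz,"bz")):print(n,ax)
# spin: tool x to d
print("spin",np.degrees(np.arctan2((R.T@d)[1],(R.T@d)[0])))
E
```

```text
bar top [ 4.1 -0.6] [5.6 1.7]
bar far/near edge wrist [-1.6 -0.2] [ 9.6 -1. ] top [-2.7  0.3] [12.9  2.2]
head edge [74.5  1.4] foot edge [-68.1   1. ]
rings [44.6  0.2] [-40.7   0.4] [44.5 -0.4] [-39.5  -0.4]
[0.50971453 0.19770737 0.05      ]
bar top [-1.3 -1.1] [0.3 0.9]
bar far/near edge wrist [-7.  -0.6] [ 4.3 -1.5] top [-8.  -0.5] [7.6 1.4]
head edge [69.6  0.9] foot edge [-73.7   0.6]
rings [39.5 -0.3] [-46.2  -0.1] [39.3 -1.1] [-44.8  -1.2]
[0.51014447 0.19793382 0.05      ]
bar top [-0.7 -1. ] [0.8 1. ]
bar far/near edge wrist [-6.4 -0.5] [ 4.9 -1.4] top [-7.4 -0.4] [8.1 1.5]
head edge [70.1  1. ] foot edge [-73.1   0.7]
rings [40.1 -0.2] [-45.6  -0. ] [39.9 -1. ] [-44.3  -1.1]
[0.51009873 0.19792079 0.05      ]
c0 [0.51009873 0.19792079 0.05      ] target [0.52020334 0.20079917 0.08233592] tool shift cm [-1.96318421  0.27858205 21.49257564]
bx [-0.91467034 -0.2605507   0.30901699]
bz [0.29719441 0.08465805 0.95105652]
spin -8.663404115812693
```

```bash
python3 -m crank '[[1,[-1.96,0.28,0],0],[1,[0,0,3.5],-4.35],[1,[0,0,4],-4.35],[1,[0,0,4],0],[1,[0,0,4],0],[1,[0,0,2.5],0],[1,[0,0,0],0],[1,[0,0,0],0]]' 30
python3 - <<'E'
from h import *
s=state();np.savez("w2.npz",p=s["tcp_pos"],q=s["ee_rot"]);im=cams.snapshot("wrist");cv2.imwrite("pics/w2.png",im[60:360,150:500])
im=cv2.resize(im[90:330,160:480],None,fx=2.5,fy=2.5,interpolation=cv2.INTER_CUBIC);cv2.imwrite("pics/w2c.png",im)
R=Rn.from_quat(s["ee_rot"]).as_matrix();print(s["tcp_pos"],R[:,0],(R.T@(np.array([.5204,.2008,.0825])-s["tcp_pos"]))*100)
E
```

```text
time_s: 2.85
tcp_pos: [0.5208, 0.2012, 0.1178]
ee_rot: [-0.139, 0.99, -0.0, 0.0]
ft_force: [0.0, 0.4, 0.4]
gripper_width: 0.999
grip_force: 0.0
[0.52076361 0.20117808 0.1178262 ] [-9.61202498e-01 -2.75843630e-01 -2.20943749e-04] [ 0.04615986 -0.0260343   3.53261199]
```

View pics/w2c.png

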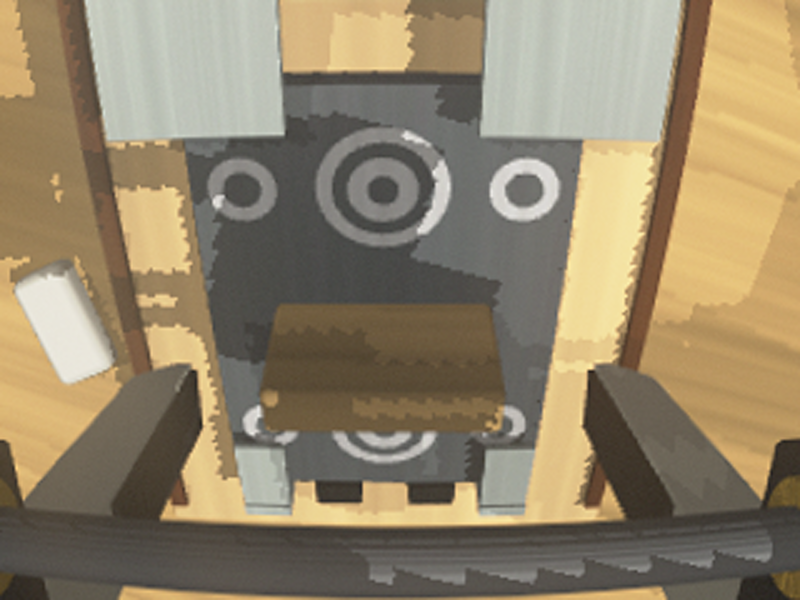

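The bar is centred between the fingers. Its far top edge runs level at crop y≈431, x 262–503, so the yaw is right. I'll do a quick check of the offsets.

```bash
python3 - <<'E'
from h import *
w=np.load("w2.npz");po=(w["p"],w["q"])
yaw=np.radians(-164.1);d=np.array([np.cos(yaw),np.sin(yaw),0]);up=np.array([0,0,1.]);a=np.pi/10
bx=np.cos(a)*d+np.sin(a)*up;bz=-np.sin(a)*d+np.cos(a)*up;by=np.cross(bz,bx);c0=np.array([.5104,.198,.05])
def on(x,y,h):
    c,r=ray("wrist",(160+x/2.5-.4,90+y/2.5-.4),po);X=c+r*((c0+h*bz-c)@bz)/(r@bz);return np.round(np.array([(X-c0)@bx,(X-c0)@by])*1000,1)
print("bar far corners(-7,+-30)",on(262,431,.048),on(503,431,.048),"bar near base (7)",on(382,304,.01))
print("bar base near corners",on(275,304,.01),on(490,304,.01),"plate head (70)",on(382,76,.01),on(382,86,.01),"ring",on(383,189,.01),"foot(-70)",on(385,482,.01))
print("hood edges", on(190,138,.022),on(570,136,.022),"lip tips",on(262,447,.017),on(510,447,.017))
E
```

```text
bar far corners(-7,+-30) [-8.5 30.8] [ -8.2 -30.2] bar near base (7) [3.8 0.7]
bar base near corners [ 3.6 30.8] [  3.8 -29.6] plate head (70) [70.3  0.4] [67.8  0.4] ring [39.9  0.3] foot(-70) [-72.    0.1]
hood edges [60.2 45.1] [ 60.7 -43.2] lip tips [-47.7  39. ] [-47.4 -39.6]
```

```bash
python3 -m crank '[[1,[-0.1,0,1.5],0],[1,[0,0,1.2],0],[1,[0,0,0.8],0],[1,[0,0,0],0],[1,[0,0,0],0]]' 30
python3 -m crank '[[0.75,[0,0,0],0],[0.7,[0,0,0],0],[0.66,[0,0,0],0],[0.5,[0,0,0],0],[0.5,[0,0,0],0],[0.5,[0,0,0],0]]' 30
```

```text
time_s: 3.4
tcp_pos: [0.5215, 0.2013, 0.0828]
ee_rot: [-0.139, 0.99, 0.0, 0.0]
ft_force: [-0.2, -0.4, 0.7]
gripper_width: 1.001
grip_force: 0.0
time_s: 4.0
tcp_pos: [0.5217, 0.2008, 0.0826]
ee_rot: [-0.139, 0.99, -0.0, 0.0]
ft_force: [0.8, -1.8, 0.2]
gripper_width: 0.643
grip_force: 30.0
```

```bash
cat > f.py <<'E'
from h import *
s=state();yaw=np.radians(-164.1);d=np.array([np.cos(yaw),np.sin(yaw),0]);up=np.array([0,0,1.]);a=np.pi/10
bx=np.cos(a)*d+np.sin(a)*up;bz=-np.sin(a)*d+np.cos(a)*up;by=np.cross(bz,bx);c0=np.array([.5104,.198,.05])
p=s["tcp_pos"]-c0;F=s["ft_force"];m=s["wrist_torque"]
print("t",s["time_s"],"tcp board mm",np.round([p@bx*1e3,p@by*1e3,p@bz*1e3],1),"F bx,by,bz",np.round([F@bx,F@by,F@bz],1),"M by",round(m@by,2),"w",s["gripper_width"],s["grip_force"])
E
python3 f.py
python3 -m crank '[[0.5,[0.19,0,-0.06],0],[0.5,[0.19,0,-0.06],0],[0.5,[0.19,0,-0.06],0],[0.5,[0,0,0],0]]' 40;python3 f.py
```

```text
t 4.0 tcp board mm [-1.   0.4 34.6] F bx,by,bz [-0.2  1.9  0.3] M by 0.08 w 0.6433357198306818 29.99360293149948
time_s: 4.4
tcp_pos: [0.5158, 0.1999, 0.0845]
ee_rot: [-0.14, 0.99, 0.0, 0.0]
ft_force: [0.8, 0.1, 0.4]
gripper_width: 0.642
grip_force: 40.0
t 4.4 tcp board mm [ 5.2 -0.3 34.6] F bx,by,bz [-0.6  0.1  0.6] M by 0.21 w 0.6423670085707099 39.99130368232727
```

```bash
python3 -m crank '[[0.5,[0.19,0,-0.06],0],[0.5,[0.19,0,-0.06],0],[0.5,[0.19,0,-0.06],0],[0.5,[0.19,0,-0.06],0],[0.5,[0.1,0,-0.03],0],[0.5,[0,0,0],0]]';python3 f.py
python3 -m crank '[[0.5,[0.14,0,-0.05],0],[0.5,[0.14,0,-0.05],0],[0.5,[0,0,0],0]]' |tail -0;python3 f.py
```

```text
time_s: 5.0
tcp_pos: [0.5077, 0.1972, 0.0872]
ee_rot: [-0.139, 0.99, 0.0, 0.0]
ft_force: [1.4, 0.4, 2.1]
gripper_width: 0.639
grip_force: 40.0
t 5.0 tcp board mm [14.2 -0.  34.5] F bx,by,bz [-0.7  0.   2.5] M by 0.44 w 0.6393662650122689 39.99067962169647
t 5.3 tcp board mm [17.1  0.  34.5] F bx,by,bz [-1.6 -0.1  1.5] M by 0.48 w 0.6424643050583506 39.990060925483704Exception ignored on flushing sys.stdout:
BrokenPipeError: [Errno 32] Broken pipe
```

```bash
python3 -m crank '[[0.5,[0.14,0,-0.05],0],[0.5,[0.14,0,-0.05],0],[0.5,[0,0,0],0]]' >/dev/null;python3 f.py
python3 -m crank '[[0.5,[0.1,0,-0.03],0],[0.5,[0,0,0],0],[0.5,[0,0,0],0]]'  >/dev/null;python3 f.py
```

```text
t 5.6 tcp board mm [20.2 -0.  34.5] F bx,by,bz [-1.9  0.8  1.8] M by 0.61 w 0.6443743802253745 39.99012887477875
t 5.9 tcp board mm [21.1 -0.  34.5] F bx,by,bz [-2.6  0.   2.8] M by 0.68 w 0.6425285682470528 39.989102482795715
```

```bash
python3 -m crank '[[0.5,[0.1,0,-0.03],0],[0.5,[0,0,0],0],[0.5,[0,0,0],0]]' >/dev/null;python3 f.py
python3 -m crank '[[0.5,[0.1,0,-0.03],0],[0.5,[0,0,0],0],[0.5,[0,0,0],0]]'  >/dev/null;python3 f.py
```

```text
t 6.2 tcp board mm [21.6 -0.  34.6] F bx,by,bz [-4.9  0.4  0.8] M by 1.04 w 0.6395999193233748 39.98541533946991
t 6.5 tcp board mm [22.2 -0.  34.7] F bx,by,bz [-6.3 -0.2 -0. ] M by 1.3 w 0.6412083027598849 39.98370409011841
```

```bash
python3 -m crank '[[0.5,[0.1,0,-0.03],0],[0.5,[0.1,0,-0.03],0],[0.5,[0,0,0],0],[0.5,[0,0,0],0]]' >/dev/null;python3 f.py
python3 -m crank '[[0.5,[0.1,0,-0.03],0],[0.5,[0,0,0],0],[0.5,[0,0,0],0]]'  >/dev/null;python3 f.py
```

```text
t 6.9 tcp board mm [23.1 -0.  35. ] F bx,by,bz [-7.8 -0.2 -2.2] M by 1.8 w 0.6457638270312549 39.98060703277588
t 7.2 tcp board mm [23.5 -0.1 35.2] F bx,by,bz [-9.7  0.8 -2.7] M by 2.17 w 0.6425968229884668 39.97866332530975
```

```bash
python3 -m crank '[[0.5,[0.1,0,-0.02],0],[0.5,[0.1,0,-0.02],0],[0.5,[0,0,0],0],[0.5,[0,0,0],0]]' >/dev/null;python3 f.py
python3 - <<'E'
from h import *
cv2.imwrite("pics/p1.png",cv2.resize(cams.snapshot("wrist")[90:330,160:480],None,fx=2.5,fy=2.5,interpolation=cv2.INTER_CUBIC))
E
```

```text
t 7.6 tcp board mm [24.2 -0.  35.6] F bx,by,bz [-12.2   0.7  -3.7] M by 2.64 w 0.643255417536894 39.976487159729004
```

View pics/p1.png

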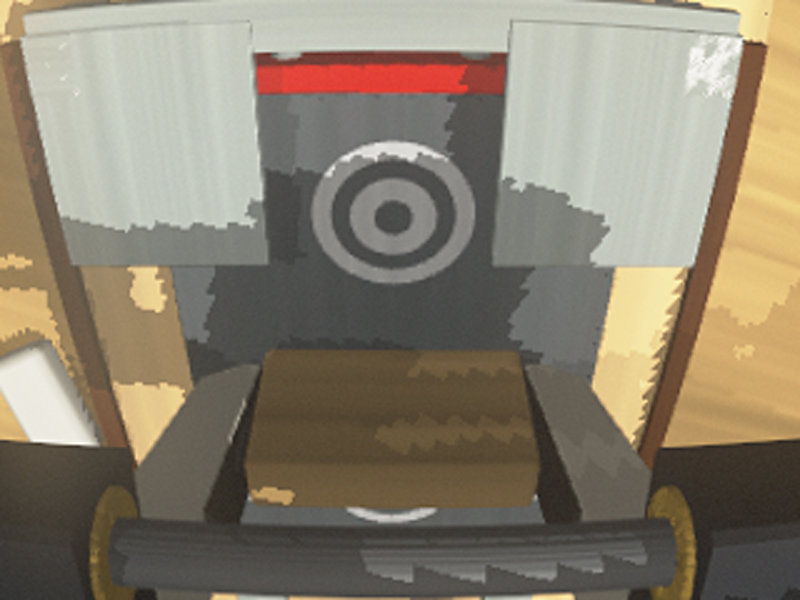

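The picture shows the head hard against the red pad, with pad red at y≈75, and the pinch square on the bar. The push is 12 N, so I'll tip now.

```bash
python3 -m crank '[[0.5,[0.12,0,-0.12],0],[0.5,[0.0,0,0],0],[0.5,[0,0,0],0]]' >/dev/null;python3 f.py
python3 -m crank '[[0.5,[0.04,0,-0.2],0],[0.5,[0.0,0,0],0],[0.5,[0,0,0],0]]' >/dev/null;python3 f.py
```

```text
t 7.95 tcp board mm [25.2 -0.1 36.6] F bx,by,bz [-12.8  -0.6  -4.5] M by 2.83 w 0.6419298186650312 39.99195992946625
t 8.25 tcp board mm [26.5 -0.2 38.2] F bx,by,bz [-12.2  -0.6  -4.4] M by 2.67 w 0.6415966819946958 39.99687373638153
```

```bash
python3 -m crank '[[0.5,[0.05,0,-0.2],0],[0.5,[0.05,0,-0.2],0],[0.5,[0,0,0],0]]' >/dev/null;python3 f.py
python3 -m crank '[[0.5,[0.04,0,-0.2],0],[0.5,[0.0,0,0],0],[0.5,[0,0,0],0]]' >/dev/null;python3 f.py
```

```text
t 8.55 tcp board mm [29.1 -0.2 41.5] F bx,by,bz [-12.3  -0.1  -3.6] M by 2.57 w 0.6371009176535972 39.99828815460205
t 8.85 tcp board mm [30.4 -0.2 43.1] F bx,by,bz [-11.4  -0.8  -4.1] M by 2.46 w 0.6425959918337587 39.997292160987854
```

```bash
cat > tilt.py <<'E'
from h import *
import sys
yaw=np.radians(-164.1);d=np.array([np.cos(yaw),np.sin(yaw),0]);up=np.array([0,0,1.])
def solve(im,s):
    g=cv2.medianBlur(cv2.cvtColor(im,cv2.COLOR_BGR2GRAY),3)
    sub=cv2.resize(g[100:230,255:375],None,fx=4,fy=4,interpolation=cv2.INTER_CUBIC)
    c=cv2.HoughCircles(sub,cv2.HOUGH_GRADIENT,1.5,60,param1=80,param2=40,minRadius=30,maxRadius=160)
    if c is None:print("none");return
    po=(s["tcp_pos"],s["ee_rot"])
    for x,y,r in c[0][:4]:
        u=np.array([255+x/4,100+y/4]);best=[]
        for th in np.arange(-6,26,.25):
            a=np.radians(18-th);bx=np.cos(a)*d+np.sin(a)*up;bz=-np.sin(a)*d+np.cos(a)*up
            X=s["tcp_pos"]+.040*bx+(.010-.0346)*bz
            best.append((abs(proj("wrist",X,po)[1]-u[1]),th))
        print(u,r/4,"tilt",min(best))
if __name__=="__main__":
    s=state();im=cams.snapshot("wrist");cv2.imwrite(sys.argv[1],im);solve(im,s)
E
python3 tilt.py pics/t1.png; python3 f.py
```

```text
[312.9375 180.8125] 27.337502 tilt (np.float64(0.0411027446111234), np.float64(17.25))
[328.6875 178.5625] 19.425 tilt (np.float64(0.038329263561962534), np.float64(11.25))
t 8.9 tcp board mm [30.4 -0.2 43. ] F bx,by,bz [-10.9  -0.7  -4.2] M by 2.47 w 0.6438661907174164 39.99738693237305
```

```bash
python3 - <<'E'
from h import *
im=cv2.imread("pics/t1.png");cv2.imwrite("pics/t1c.png",cv2.resize(im[90:330,160:480],None,fx=2.5,fy=2.5,interpolation=cv2.INTER_CUBIC))
E
```

```text
(no output)
```

View pics/t1c.png

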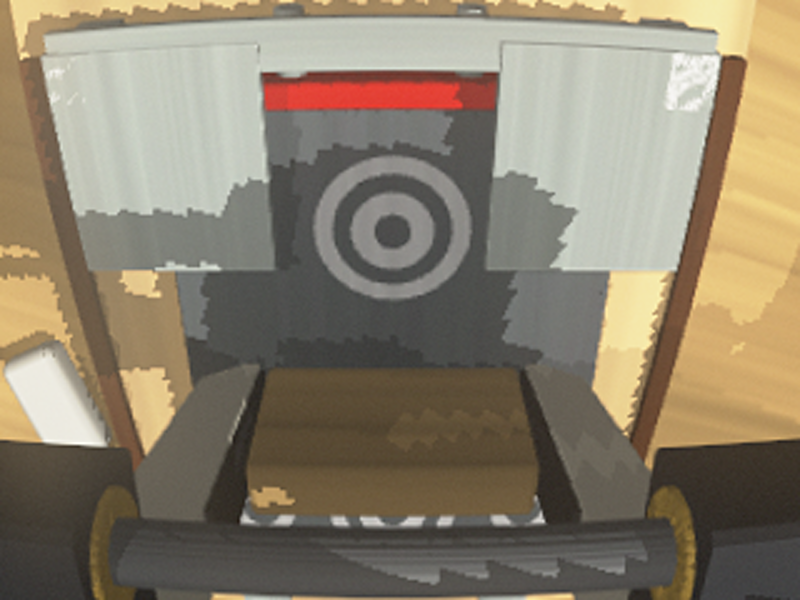

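The bar's front face looks shorter than before and its top face taller, so the plate is tipping. I'll work the tilt out from the bar, ring and head-edge rows.

```bash
cat > fit.py <<'E'
from h import *
from scipy.optimize import least_squares
yaw=np.radians(-164.1);d=np.array([np.cos(yaw),np.sin(yaw),0]);up=np.array([0,0,1.]);a=np.pi/10
bx=np.cos(a)*d+np.sin(a)*up;bz=-np.sin(a)*d+np.cos(a)*up;c0=np.array([.5104,.198,.05])
M=np.array([(7,10),(7,48),(-7,48),(40.3,10),(70,10)])/1e3
def fit(rows,tb,q,M=M):
    p=c0+tb[0]*bx+tb[2]*bz;v=90+np.array(rows)/2.5-.4
    def P(s):
        c,k=np.cos(s[2]),np.sin(s[2]);x,z=M[:,0],M[:,1]
        # plate angle about by: foot up by th about origin
        X=s[0]+x*c+z*k;Z=s[1]-x*k+z*c
        return [proj("wrist",c0+i*bx+j*bz,(p,q))[1] for i,j in zip(X,Z)]-v
    r=least_squares(P,[tb[0],tb[2]-.034,0.05]);s=r.x;c,k=np.cos(s[2]),np.sin(s[2])
    print("origin mm",s[:2]*1e3,"tip deg",np.degrees(s[2]),"foot",(s[0]-.07*c)*1e3,(s[1]+.07*k)*1e3,"head",(s[0]+.07*c)*1e3,(s[1]-.07*k)*1e3,"res",r.fun.round(1))
if __name__=="__main__":
    q=state()["ee_rot"]
    fit([350,462,505,214,93],np.array([24.2,0,35.6])/1e3,q)
    fit([369,467,515,228,109],np.array([30.4,0,43.0])/1e3,q)
E
python3 fit.py
```

```text
origin mm [20.48003973  0.30368733] tip deg 3.4701071329732773 foot -49.39161620089094 4.54063161166264 head 90.35169567011275 -3.933256948107655 res [-1.3 -0.9  0.5  3.1 -1.5]
origin mm [20.83146059  9.87191632] tip deg 9.853507761514916 foot -48.13593527676016 21.850994208270436 head 89.79885646272831 -2.1071615593162667 res [-1.4 -0.9  0.5  3.4 -1.7]
```

```bash
python3 -m crank '[[0.5,[0.08,0,-0.2],0],[0.5,[0.06,0,-0.2],0],[0.5,[0,0,0],0],[0.5,[0,0,0],0]]' >/dev/null;python3 f.py
python3 -m crank '[[0.5,[0.04,0,-0.12],0],[0.5,[0.0,0,0],0],[0.5,[0,0,0],0]]' >/dev/null;python3 f.py;python3 tilt.py pics/t2.png; python3 - <<'E'
from h import *
im=cv2.imread("pics/t2.png");cv2.imwrite("pics/t2c.png",cv2.resize(im[90:330,160:480],None,fx=2.5,fy=2.5,interpolation=cv2.INTER_CUBIC))
E
```

```text
t 9.3 tcp board mm [33.4 -0.2 46.3] F bx,by,bz [-11.    0.   -3.4] M by 2.37 w 0.6404652008762982 39.997018575668335
t 9.6 tcp board mm [34.2 -0.2 47.1] F bx,by,bz [-10.5   0.6  -4.1] M by 2.4 w 0.6463398119750194 39.99657869338989
[317.0625 183.0625] 30.675 tilt (np.float64(0.0020769958210848927), np.float64(21.75))
[308.8125 195.8125] 16.05 tilt (np.float64(10.505003947954151), np.float64(25.75))
```

View pics/t2c.png

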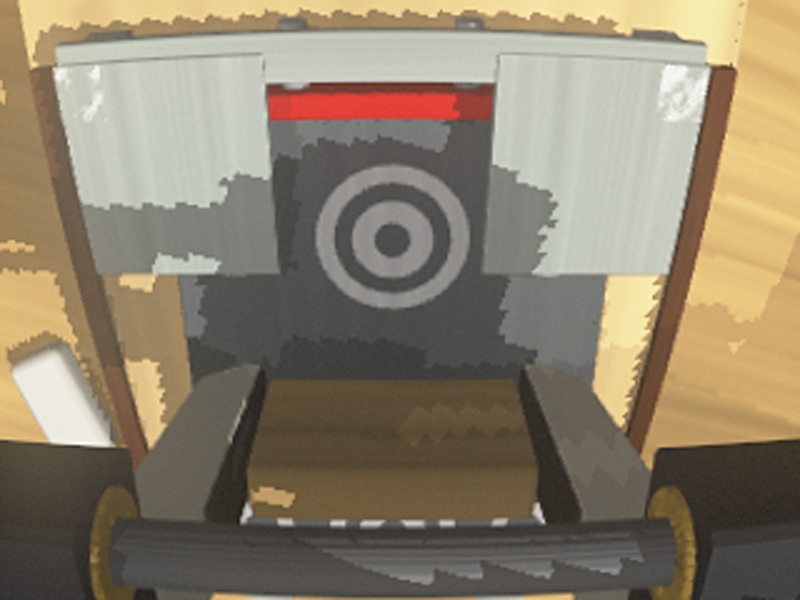

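```bash
python3 - <<'E'
from fit import *
q=state()["ee_rot"]
fit([380,467,520,236,120],np.array([34.2,0,47.1])/1e3,q)
for r,t in(([350,462,505],[24.2,0,35.6]),([369,467,515],[30.4,0,43.]),([380,467,520],[34.2,0,47.1])):fit(r,np.array(t)/1e3,q,M[:3])
E
python3 f.py
```

```text
origin mm [21.0384537  15.40683578] tip deg 14.297482328746193 foot -46.79340718318285 32.69378604542642 head 88.87031457908782 -1.8801144809707289 res [-1.3 -0.6  0.1  3.9 -2.1]
origin mm [15.60031852 -4.88173468] tip deg 1.8577221554204006 foot -54.36289008047925 -2.612496551721968 head 85.56352712979344 -7.1509728044644065 res [0. 0. 0.]
origin mm [15.32888614  4.4569823 ] tip deg 8.614981951185579 foot -53.88132108952047 14.942554090682039 head 84.53909336290367 -6.028589483742611 res [ 0. -0.  0.]
origin mm [17.24997061 12.3250812 ] tip deg 14.12031749051485 foot -50.63501905778344 29.402205593374838 head 85.13496027931761 -4.752043202392214 res [ 0. -0. -0.]
t 9.65 tcp board mm [34.2 -0.2 47.1] F bx,by,bz [-10.4  -0.6  -4.2] M by 2.33 w 0.6408789932264175 39.996716380119324
```

```bash
python3 -m crank '[[0.5,[-0.2,0,0.05],0],[0.5,[-0.38,0,0.1],0],[0.5,[-0.38,0,0.1],0],[0.5,[0,0,0],0]]' >/dev/null;python3 f.py
python3 -m crank '[[0.5,[-0.38,0,0.1],0],[0.5,[-0.38,0,0.1],0],[0.5,[0,0,0],0]]' >/dev/null;python3 f.py
```

```text
t 10.05 tcp board mm [30.  -0.  45.3] F bx,by,bz [ 1.6 -0.4  1. ] M by -0.53 w 0.6435467360208008 40.00062167644501
t 10.35 tcp board mm [19.3  0.3 46.8] F bx,by,bz [-1.3 -1.  -2.7] M by 0.01 w 0.6421458442069806 39.99880492687225
```

```bash
python3 -m crank '[[0.5,[-0.4,0,0.05],0],[0.5,[-0.39,0,0.08],0],[0.5,[0,0,0],0]]' >/dev/null;python3 f.py
python3 -m crank '[[0.5,[-0.39,0,0.1],0],[0.5,[-0.39,0,0.1],0],[0.5,[0,0,0],0],[0.5,[0,0,0],0]]' >/dev/null;python3 f.py
```

```text
t 10.65 tcp board mm [11.   0.  48.6] F bx,by,bz [-1.6 -0.2 -1.3] M by 0.01 w 0.642003921297652 39.998844265937805
t 11.05 tcp board mm [ 3.7 -0.  48.9] F bx,by,bz [-1.6 -0.1 -2.7] M by -0.0 w 0.6423356753471086 39.99891757965088
```

```bash
python3 -m crank '[[0.5,[-0.3,0,0.09],0],[0.5,[-0.3,0,0.09],0],[0.5,[-0.29,0,0.09],0],[0.5,[0,0,0],0],[0.5,[0,0,0],0]]' >/dev/null;python3 f.py; python3 - <<'E'
from h import *
im=cams.snapshot("wrist");cv2.imwrite("pics/t3.png",cv2.resize(im[90:330,160:480],None,fx=2.5,fy=2.5,interpolation=cv2.INTER_CUBIC))
E
```

```text
t 11.55 tcp board mm [-5.6 -0.  49.1] F bx,by,bz [-0.5  0.1 -2.2] M by 0.01 w 0.6402750833473354 39.99890327453613
```

View pics/t3.png

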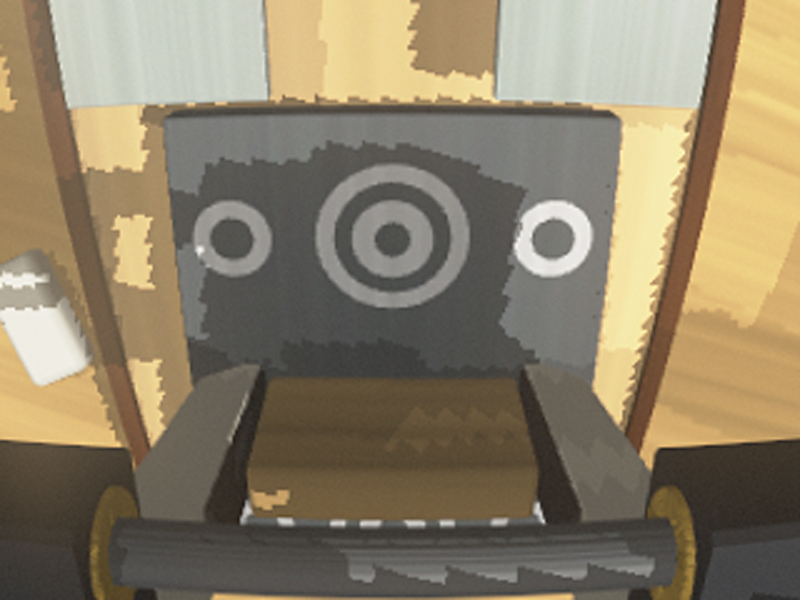

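The head is clear of the hood: its edge is at row ≈110, below the hood edges at ≈105. Next I'll lift square off the board.

```bash
python3 -m crank '[[0.5,[-0.31,0,-0.95],0],[0.5,[-0.62,0,-1.9],0],[0.5,[-0.62,0,-1.9],0],[0.5,[-0.31,0,-1.9],0],[0.5,[0,0,-2.5],0],[0.5,[0,0,-2],0],[0.5,[0,0,0],0],[0.5,[0,0,0],0]]';python3 f.py; python3 - <<'E'
from h import *
s=state();R=Rn.from_quat(s["ee_rot"]).as_matrix()
print(R.T@(np.array([.556,-.2265,.2])-s["tcp_pos"])*100, np.degrees(np.arctan2(R[1,0],R[0,0])))
E
```

```text
time_s: 12.4
tcp_pos: [0.5478, 0.2087, 0.2067]
ee_rot: [-0.139, 0.99, 0.0, 0.0]
ft_force: [0.2, 0.2, -2.2]
gripper_width: 0.645
grip_force: 40.0
t 12.4 tcp board mm [ 1.140e+01 -1.000e-01  1.611e+02] F bx,by,bz [-0.9 -0.2 -2. ] M by -0.04 w 0.6449117909764982 39.9988067150116
[ 11.23215638 -42.05510447   0.66884169] -163.96893499234673
```

```bash
python3 -m crank '[[0.5,[0.5,-2,0],0],[0.5,[1,-3.7,0],0],[0.5,[1,-3.7,0],0],[0.5,[1,-3.7,0],0],[0.5,[1,-3.7,0],0],[0.5,[1,-3.7,0],0],[0.5,[1,-3.7,0],0],[0.5,[1,-3.7,0],0],[0.5,[1,-3.7,0],0],[0.5,[1,-3.7,0],0]]' >/dev/null
python3 -m crank '[[0.5,[1,-3.7,0],0],[0.5,[0.7,-3,0],0],[0.5,[0,0,0],5],[0.5,[0,0,0],6],[0.5,[0,0,0],6],[0.5,[0,0,0],6],[0.5,[0,0,0],5.2],[0.5,[0,0,0],0],[0.5,[0,0,0],0]]'
python3 - <<'E'
from h import *
s=state();R=Rn.from_quat(s["ee_rot"]).as_matrix()
print(R.T@(np.array([.556,-.2265,.2])-s["tcp_pos"])*100, np.degrees(np.arctan2(R[1,0],R[0,0])))
im=cams.snapshot("top")
cv2.imwrite("pics/f1.png",cv2.resize(im[130:270,320:480],None,fx=4.5,fy=4,interpolation=cv2.INTER_CUBIC))
cv2.imwrite("pics/s1.png",cams.snapshot("scene"));cv2.imwrite("pics/w4.png",cams.snapshot("wrist"))
E
```

```text
time_s: 14.3
tcp_pos: [0.5557, -0.2254, 0.2053]
ee_rot: [0.105, 0.994, 0.0, -0.001]
ft_force: [-0.2, -0.6, -3.1]
gripper_width: 0.643
grip_force: 40.0
[-0.05494239 -0.09898815  0.5338382 ] 167.9534890754955
```

```bash
python3 -m crank '[[0.5,[-0.05,-0.1,2],0],[0.5,[0,0,4],0],[0.5,[0,0,4],0],[0.5,[0,0,3],0],[0.5,[0,0,1.2],0],[0.5,[0,0,0.3],0],[0.5,[0,0,0],0],[0.5,[0,0,0],0]]' 15
python3 -m crank '[[0.5,[0,0,0.15],0],[0.5,[0,0,0.15],0],[0.5,[0,0,0.15],0],[0.5,[0,0,0],0]]' 15
```

```text
time_s: 15.25
tcp_pos: [0.558, -0.2275, 0.0634]
ee_rot: [0.106, 0.994, -0.001, 0.002]
ft_force: [-0.4, 1.0, -2.1]
gripper_width: 0.645
grip_force: 15.0
time_s: 15.65
tcp_pos: [0.5565, -0.2268, 0.057]
ee_rot: [0.106, 0.994, -0.0, -0.0]
ft_force: [0.4, -0.5, -2.6]
gripper_width: 0.644
grip_force: 15.0
```

```bash
python3 -m crank '[[0.5,[0,0,0.1],0],[0.5,[0,0,0.1],0],[0.5,[0,0,0.1],0],[0.5,[0,0,0],0]]' 10
python3 -m crank '[[0.5,[0,0,0.1],0],[0.5,[0,0,0.1],0],[0.5,[0,0,0.1],0],[0.5,[0,0,0],0]]' 10
```

```text
time_s: 16.05
tcp_pos: [0.5565, -0.2268, 0.0538]
ee_rot: [0.106, 0.994, 0.0, -0.0]
ft_force: [-0.4, 0.1, -1.4]
gripper_width: 0.643
grip_force: 10.0
time_s: 16.45
tcp_pos: [0.5563, -0.2269, 0.0511]
ee_rot: [0.106, 0.994, 0.0, -0.0]
ft_force: [-1.2, -0.2, -0.7]
gripper_width: 0.641
grip_force: 10.0
```

Contact is gentle and the plate is levelling in the pinch. I'll keep lowering.

```bash
python3 -m crank '[[0.5,[0,0,0.1],0],[0.5,[0,0,0.1],0],[0.5,[0,0,0.1],0],[0.5,[0,0,0],0]]' 8
python3 -m crank '[[0.5,[0,0,0.1],0],[0.5,[0,0,0.1],0],[0.5,[0,0,0],0]]' 8
python3 -m crank '[[0.5,[0,0,0.1],0],[0.5,[0,0,0],0],[0.5,[0,0,0],0]]' 6
```

```text
time_s: 16.85
tcp_pos: [0.5566, -0.2269, 0.0478]
ee_rot: [0.106, 0.994, -0.0, -0.0]
ft_force: [-1.5, 0.0, -1.0]
gripper_width: 0.645
grip_force: 8.0
time_s: 17.15
tcp_pos: [0.5566, -0.2269, 0.0459]
ee_rot: [0.106, 0.994, -0.0, -0.0]
ft_force: [-0.8, 0.3, -1.9]
gripper_width: 0.645
grip_force: 8.0
time_s: 17.45
tcp_pos: [0.5567, -0.2269, 0.0449]
ee_rot: [0.106, 0.994, -0.0, 0.0]
ft_force: [-0.5, 0.9, -2.0]
gripper_width: 0.645
grip_force: 6.0
```

```bash
python3 -m crank '[[0.5,[0,0,0.1],0],[0.5,[0,0,0],0],[0.5,[0,0,0],0]]' 4 | sed -n '2p;4p'
python3 -m crank '[[0.5,[0,0,0.1],0],[0.5,[0,0,0],0],[0.5,[0,0,0],0]]' 3 | sed -n '2p;4p'
```

```text
tcp_pos: [0.5568, -0.2269, 0.0445]
ft_force: [-0.2, 0.5, 2.3]
tcp_pos: [0.5572, -0.227, 0.0435]
ft_force: [-1.1, 0.1, 4.5]
```

```bash
python3 -m crank '[[0.66,[0,0,0],0],[0.7,[0,0,0],0],[0.8,[0,0,0],0],[0.9,[0,0,0],0],[0.9,[0,0,0],0],[0.9,[0,0,-1],0],[0.9,[0,0,-3],0],[0.9,[0,0,-4],0],[0.9,[0,0,-4],0],[0.9,[0,0,-4],0]]'
python3 -m crank '[[0.9,[0,0,-3],0],[0.9,[0,0,0],0],[0.9,[0,0,0],0],[0.9,[0,0,0],0]]' >/dev/null
python3 - <<'E'
from h import *
s=state();im=cams.snapshot("wrist");cv2.imwrite("pics/w5.png",im)
np.savez("w5.npz",p=s["tcp_pos"],q=s["ee_rot"]);print(s["tcp_pos"])
cv2.imwrite("pics/w5c.png",cv2.resize(im[60:300,120:500],None,fx=2,fy=2,interpolation=cv2.INTER_CUBIC))
E
```

```text
time_s: 19.05
tcp_pos: [0.5564, -0.2268, 0.2054]
ee_rot: [0.106, 0.994, -0.0, 0.0]
ft_force: [0.5, 0.3, 1.1]
gripper_width: 0.898
grip_force: 0.0
[ 0.55562627 -0.22640826  0.23181258]
```

View pics/w5c.png

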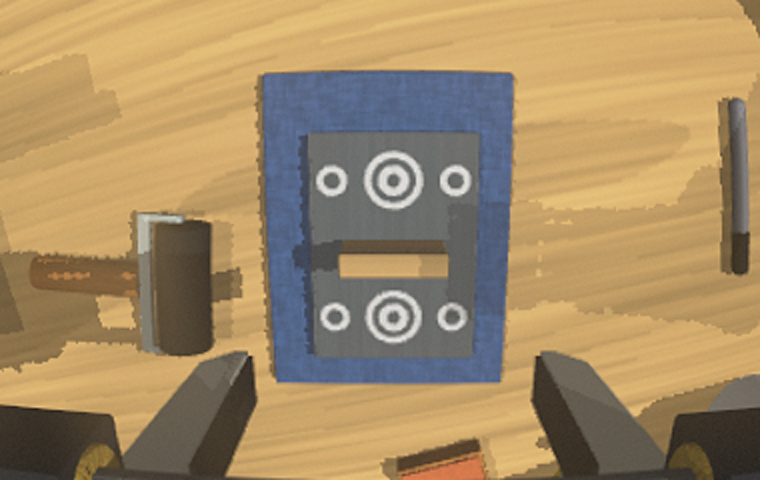

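The plate lies flat on the blue pad and square to it. Before handing in I'll check that it's centred along the pad's length.

```bash
python3 - <<'E'
from h import *
w=np.load("w5.npz");po=(w["p"],w["q"])
f=lambda x,y,z:onz("wrist",(120+x/2-.25,60+y/2-.25),z,po)
pad=np.array([f(x,y,.01) for x,y in((262,73),(513,73),(500,381),(277,381))])
pl=np.array([f(x,y,.02) for x,y in((309,132),(479,132),(474,356),(315,356))])
for q in(pad,pl):
    v=q[0]+q[1]-q[2]-q[3];print(q.mean(0).round(4),np.linalg.norm(v)/2,np.degrees(np.arctan2(v[1],v[0])))
e=(pl-pad).mean(0);R=Rn.from_quat(po[1]).as_matrix();print("offset",e,np.hypot(*e[:2]),"tool cm",R.T@-e*100)
E
```

```text
[ 0.5525 -0.2274  0.01  ] 0.1981320640603978 167.9267689400157
[ 0.5599 -0.2249  0.02  ] 0.13937413958880782 167.99494527163816
offset [0.00737876 0.00248793 0.01      ] 0.007786905805174357 tool cm [ 0.6659193  -0.39918152  1.00178072]
```

The plate is 8 mm off the pad's centre (25 mm allowed), and its angle matches to 0.1°. Both lengths measure correctly, so the plate is flat. I'm handing in.

```bash
python3 -c "
from plant import ticket
print(ticket.hand_in())"
```

```text
the job is handed in; nothing more can be done
None
```

The plate is off the stand and lies flat and face up on the blue pad, about 8 mm off centre and square to it, released. The job is handed in after about 19.5 s of the 72 s allowed, though the hand-in returned no verdict.

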